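Find the heavy side of a grinding wheel on the balancing stand

ROBOT

A 6-joint arm with a two-finger parallel gripper is mounted at the origin on the work surface. World frame = base frame: x ahead of the robot, y to its left, z up, the work surface at z = 0. Lengths are in mm, angles in rad, forces in N, time in s.
With the tool pointing down it reaches from about 350 to 775 mm from the base axis. Payload 7.3 kg.
Tool frame: the origin (TCP) lies midway between the tips of the shut fingers; the grasp point (between the pads) lies 19 mm behind it (bot.tcp_to_grasp is the distance from the TCP to the grasp point, in mm); z points along the fingers, y is the line along which they close (so a half turn about z gives the same grasp; the last joint's range is limited). The gripper opens to 92 mm and grips with 3 to 60 N. Pads are 19 mm wide; open, the fingers measure 130 mm over their backs; the gripper's body (75 mm by 190 mm) begins 47 mm behind the grasp point.
Start: joints at [0.999, 0.342, 1.524, -0, 1.275, -0.146], TCP at [216.839, 478.148, 226.741] pointing down, gripper open.
Joint ranges: [-2.53, 2.53], [-0.77, 2.02], [0.04, 2.7], [-1, 4.14], [0.28, 2.66], [-3.11, 3.11]. Speed limits (rad/s): [2.57, 2.57, 3.14, 3.14, 3.14, 3.14].

INTERFACE

Orientations are given as [roll, pitch, yaw] about the fixed x, y, z axes, in that order (R = Rz(yaw) Ry(pitch) Rx(roll)).
In Python, from plant import bot, viewer gives the robot as it stands. The module is installed in compiled form; this text tells all that it offers.
- The arm moves only by the shell command python3 -m handwheel 'ROWS'. ROWS is text: rows parted by semicolons, each of 7 numbers parted by spaces: the shift along the tool's x, y, z scaled (see below), then the turn, a rotation vector about the tool's x, y, z scaled (see below), then the opening, from -1 (shut) to 1 (fully open), so that 0 is half open. In form: tx ty tz rx ry rz gripper; .... A call has 1 to 8 rows; each row is the pose to reach, as a shift and turn from the pose commanded when the call began, along the tool's axes at that moment, turning the shorter way round; what a row does not reach only later rows make up. The controller multiplies each number of a shift by 10 cm and each number of a turn by pi rad. A row lasts 1/12 s, in which the tool goes at most 41.7 mm and 7.16 degrees, less where a joint would pass 70% of its speed; a pose out of reach is approached as far as the arm can. A call with a number of a shift or a turn outside -1 to 1 is refused whole. A call with a gripper value outside its range is refused whole. The fingers move at their own pace and stop on an object; the grip force is fixed at half the most. Time passes only in rows, so rows that repeat a pose let the fingers close. It gives the time, the measured TCP pose, the force, the opening and the grip force at its end, in the units of the state.
- bot.get_obs(): the state, without advancing time (a new reading comes with each control period).
- viewer.capture(name): name is "side" or "top" or "wrist"; returns a dict with "frame" (384x512x3 uint8, red, green, blue), "fov_y" (degrees; the focal length in pixels is half the picture's height over the tangent of half this angle, whatever the lens; pixels are square), "cx", "cy" (the principal point, pixels), "T" (4x4, takes a point from camera to world coordinates). Camera axes: x right, y down, z forward; pixel columns grow to the right and rows downward; lengths in mm; the calibration is good to about 2 mm. A picture is of the moment at which its call begins. There is no depth.
- bot.close_job(): hands the job in; it is judged then, once.
Trained networks look in a picture, given as the dict that the camera call returned (one of the last four; its "shot" number tells which), for a name from the list of things; names that differ only in an ending like _2 or _b are one class to them, and where a whole thing is asked for, a point or a joint stands for the part that bears it (a point fixed in the world has none). Each returns a list of dicts, best first, with "score" (0 to 1); they miss things now and then, are a little off and sometimes report something else, mostly with a low value. They report only what shows in the picture. A call takes as long as a camera call.
- viewer.recognise(target, picture): "centre" ([column, row] in pixels, amid what is visible of it).
- viewer.cut_out(target, picture): "pixels" (384x512 bool, what is visible of it) and "centre" ([column, row] in pixels, amid what is visible of it).
The state is a dict: "time": time; "joint_positions": joint angles; "dq": joint speeds; "tau": joint torques, N m; "tool_pos": TCP position; "tcp_rot": TCP orientation; "contact_force": force on the tool from outside, world axes, zero at the start; "moment": the same for the moment, N m; "grip_width": finger opening in mm; "finger_force": force on a finger pad.
Only numpy, scipy, OpenCV 4.12 (cv2) and the standard library are available. Lean on these libraries where they do the work, as an engineer would, in place of code of your own. Each camera call takes 0.05 s, during which the arm holds its last target. There are 200 camera calls.

TASK

The grinding wheel on the balancing stand is denser on one side, which cannot be seen. Take the crank by its wooden handle, turn the wheel slowly at least one full turn in one direction and feel where it resists and where it helps, then bring the heavy side to point straight down. Finish holding it there, still and with the handle in the gripper, ready for the wheel to be chalked; do not push the other things on the bench about.

Things in the scene. Friction and masses are not known exactly. Their poses are not given: they have to be found in the camera images.
- stand: Grey steel stand fixed to the bench, base 170 (local x) x 130 (y) x 14 mm, legs 32 mm either side of the middle. Between them a pale grinding wheel, 144 mm across, 30 thick, on a level axle along local y, 150 mm above the bench, heavier on one hidden side: at a new angle each time, never down at the start. The balanced crank is on the -y side. Origin: bench level under the wheel's middle; z up.
- axle (a point): Point on the axle's line, 150 mm above the bench, in free air 115 mm from the stand's middle towards local -y: centre of the upright circle of radius 55 mm (stand's local x-z plane) along which the grip point travels. Forces felt at the same handle angle going one way and then back differ by the drag; their mean is the pull of the heavy side. Axes as the stand's.
- grip (a point): Grip point in the crank's handle: a smooth round sleeve of pale wood, 24 mm thick, 80 long, parallel to the axle; its free end is 27 mm beyond this point, the crank arm 53 mm the other way. The sleeve spins freely on its pin: held tightly, a gripper can carry it round the whole circle without turning. Only the position matters.
- wheel (a joint): Angle of wheel and crank (rad, many turns): grip at local x = 55 mm x sin, height 150 mm + 55 mm x cos (0: on top). Felt drags 0.28 N m (5 N at the handle), more than the heavy side's pull (0.19 to 0.26 N m, 3.5 to 4.7 N), so it stays where left; turning takes 0.4 to 9.8 N along the path: most when the heavy side is level and being lifted, least when level and going down.
- sanding_block: wooden sanding block with a cork sole, 100 x 55 x 30 mm, loose, lying close by the crank side of the stand; origin under its centre
- screwdriver: screwdriver lying on the bench, loose; origin under its middle
- brush: bench brush lying on the bench, loose; origin under its middle
- panel: flat pine panel 270 x 200 x 18 mm with a square hole, loose; origin under its centre
- sander: electric sander, 128 mm tall, with a dust bag on its local +y side (overall 120 x 275 mm), loose; origin under the pad's centre
- glue: glue bottle, 60 mm across, 170 mm tall, loose; origin under its centre

How it is judged:
By the outcome, as a careful person would: the job done as asked, in the order asked, and still so for the second after the job is handed in, while the arm keeps its last pose, push and grip.
It also fails if it takes over 72 s, if anything falls off the work surface, if the arm or the gripper's body presses on something with over 40 N, if the wrist force passes 120 N, or if a joint passes its speed limit or range.

## Working session

There is one attempt and no reset: what is moved stays moved. The work goes in short steps, Python scripts to look and compute and a shell command to move; the robot and the scene stay as the last step left them, time stands still between calls to the robot, and variables do not carry over. Pictures are saved under pics/ and viewed, at most 10 in all, crops included, and the job is handed in when it is done.

```bash
mkdir -p pics; cat > h.py <<'E'
import numpy as np, cv2
from plant import bot, viewer
from scipy.spatial.transform import Rotation as R
def f(p): return p["frame"].shape[0]/2/np.tan(np.radians(p["fov_y"])/2)
def ray(p,c):
    d=np.array([(c[0]-p["cx"])/f(p),(c[1]-p["cy"])/f(p),1]); T=np.array(p["T"]); return T[:3,3],T[:3,:3]@d
def atz(p,c,z):
    o,d=ray(p,c); return o+d*(z-o[2])/d[2]
def proj(p,X):
    T=np.array(p["T"]); c=T[:3,:3].T@(np.array(X)-T[:3,3]); return np.array([p["cx"],p["cy"]])+f(p)*c[:2]/c[2]
def tri(pc):
    A=np.zeros((3,3));b=np.zeros(3)
    for p,c in pc:
        o,d=ray(p,c); d=d/np.linalg.norm(d); M=np.eye(3)-np.outer(d,d); A+=M;b+=M@o
    return np.linalg.solve(A,b)
E
python3 - <<'E'
from h import *
np.set_printoptions(precision=1,suppress=True)
P={}
for n in ["side","top","wrist"]:
    p=viewer.capture(n);P[n]=p
    print(n,p["fov_y"],np.array(p["T"])[:3].round(2).tolist())
    for t in ["stand","grip","wheel","sanding_block","glue","sander","panel"]:
        r=viewer.recognise(t,p)
        if r: print(t,[(np.round(a["centre"]),round(a["score"],2)) for a in r[:2]])
im=np.hstack([P["side"]["frame"],P["top"]["frame"]])[:,:,::-1]
cv2.imwrite("pics/a.png",cv2.resize(P["side"]["frame"][:,:,::-1],(800,600)))
cv2.imwrite("pics/b.png",cv2.resize(P["top"]["frame"][:,:,::-1],(800,600)))
s=bot.get_obs();print(s)
E
```

```text
side 55.774279574792736 [[0.85, -0.4, 0.34, 84.18], [-0.53, -0.63, 0.57, -681.0], [-0.01, -0.66, -0.75, 1056.56]]
grip [(array([280., 180.]), 0.66)]
wheel [(array([262., 174.]), 0.74), (array([187., 151.]), 0.18)]
sanding_block [(array([306., 220.]), 0.86)]
glue [(array([225., 188.]), 0.74), (array([341., 244.]), 0.6)]
sander [(array([185., 150.]), 0.9)]
panel [(array([332., 340.]), 0.8)]
top 46.63328141696972 [[-0.0, -1.0, 0.05, 413.76], [-1.0, 0.0, 0.02, -33.85], [-0.02, -0.05, -1.0, 1433.15]]
stand [(array([247., 173.]), 0.82), (array([300., 155.]), 0.22)]
grip [(array([279., 166.]), 0.62)]
wheel [(array([420., 232.]), 0.61), (array([245., 172.]), 0.57)]
sanding_block [(array([301., 155.]), 0.79), (array([127., 211.]), 0.39)]
glue [(array([354., 144.]), 0.73)]
sander [(array([126., 212.]), 0.93)]
panel [(array([420., 232.]), 0.81)]
wrist 60.290666996784616 [[0.41, 0.87, 0.25, 147.85], [0.91, -0.4, -0.12, 509.26], [-0.0, 0.28, -0.96, 384.74]]
sander [(array([241., 314.]), 0.63)]
{'time': 1.2, 'joint_positions': array([ 1. ,  0.3,  1.5,  0. ,  1.3, -0.1]), 'dq': array([-0.,  0.,  0., -0., -0., -0.]), 'tau': array([  0. , -43.1, -24.4,   0.1,   0. ,   0. ]), 'tool_pos': array([216.9, 478.1, 226.7]), 'tcp_rot': array([3.1, 0. , 2.7]), 'contact_force': array([ 0.2,  0.3, -0.1]), 'moment': array([-0., -0., -0.]), 'finger_force': 0.0, 'grip_width': 91.71554722737191}
```

View pics/a.png

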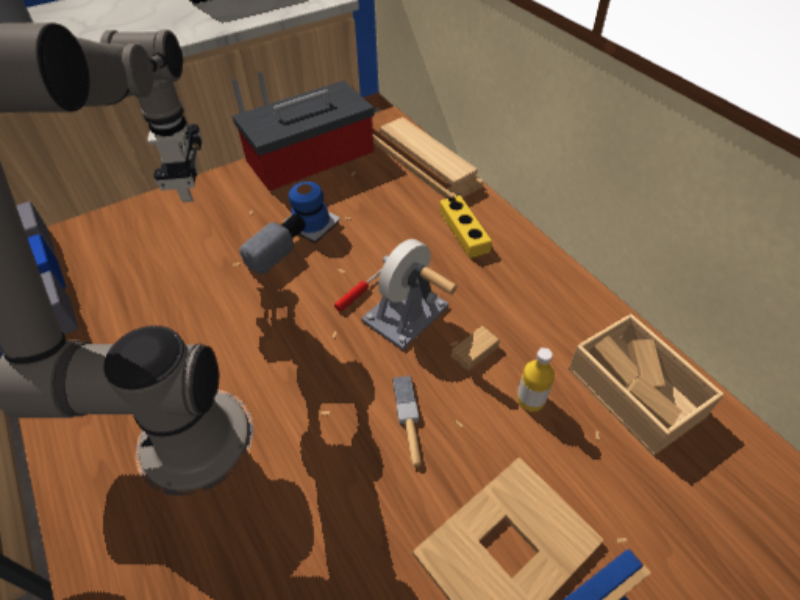

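View pics/b.png

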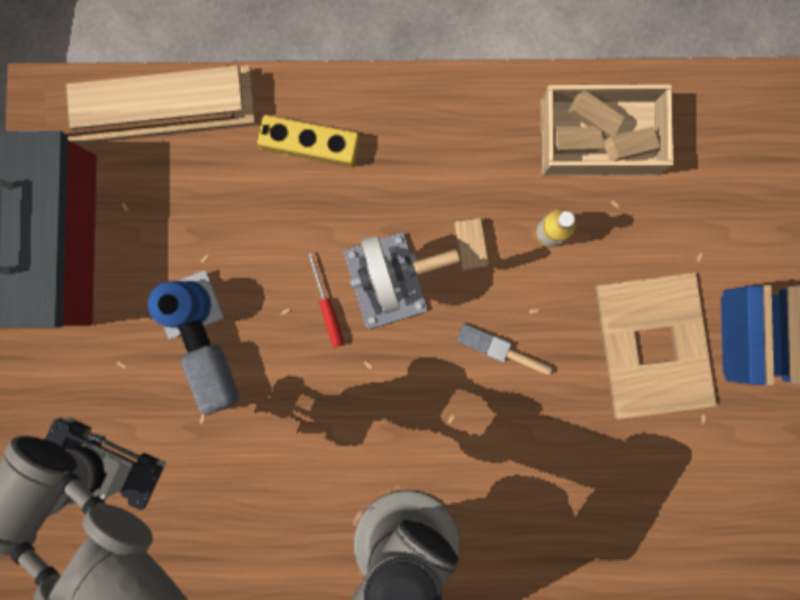

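The stand is at about (385,280) in the top view. The handle runs from (415,268) to (460,257), with the sanding block beyond and below it. Next I'll measure the stand's axes and the handle.

```bash
python3 - <<'E'
from h import *
np.set_printoptions(precision=1,suppress=True)
s=viewer.capture("side");t=viewer.capture("top")
C=[atz(t,np.array(c)*.64,14) for c in [(345,250),(408,234),(427,309),(368,328)]]
print(np.array(C)); m=np.mean(C,0); print("centre",m)
e=[(C[i]-C[(i+1)%4])[:2] for i in range(4)]; print([np.linalg.norm(a) for a in e],[np.degrees(np.arctan2(a[1],a[0])) for a in e])
ends={}
for n,p in (("side",s),("top",t)):
    r=viewer.cut_out("grip",p)[0]; ys,xs=np.nonzero(r["pixels"]); 
    pts=np.c_[xs,ys].astype(float); c=pts.mean(0); u=np.linalg.svd(pts-c,full_matrices=False)[2][0]
    if u[0]<0:u=-u
    k=(pts-c)@u; ends[n]=(c+u*k.max(),c+u*k.min()); print(n,r["score"],len(pts),c,ends[n])
far=tri([(s,ends["side"][0]),(t,ends["top"][0])]); near=tri([(s,ends["side"][1]),(t,ends["top"][1])])
print("far",far,"near",near,np.linalg.norm(far-near))
for nm in ["sanding_block","glue"]:
    r=viewer.recognise(nm,t)[0]; print(nm,atz(t,r["centre"],30 if nm[0]=="s" else 85))
q=t["frame"][120:220,200:350,::-1]; cv2.imwrite("pics/c.png",np.hstack([cv2.resize(q,(400,300),interpolation=2)]+[cv2.resize(s["frame"][130:250,220:340,::-1],(400,300))]))
E
```

```text
[[591.6 121.9  14. ]
 [624.3  -7.5  14. ]
 [470.2 -46.3  14. ]
 [431.5  74.1  14. ]]
centre [529.4  35.5  14. ]
[np.float64(133.47066419946685), np.float64(158.88993082227444), np.float64(126.42900176111608), np.float64(167.04295960474332)] [np.float64(104.19018725133525), np.float64(14.117867099067707), np.float64(-72.18080382724631), np.float64(-163.37562335450872)]
side 0.49 158 [280.7 179.3] (array([290.5, 185.1]), array([270.3, 173.1]))
top 0.5 237 [278.9 168.1] (array([292.5, 163.6]), array([265.8, 172.4]))
far [557.8 -98.6 208.9] near [532.8 -24.3 211.5] 78.39696574948748
sanding_block [ 598.8 -129.6   30. ]
glue [ 631.8 -293.7   85. ]
```

View pics/c.png

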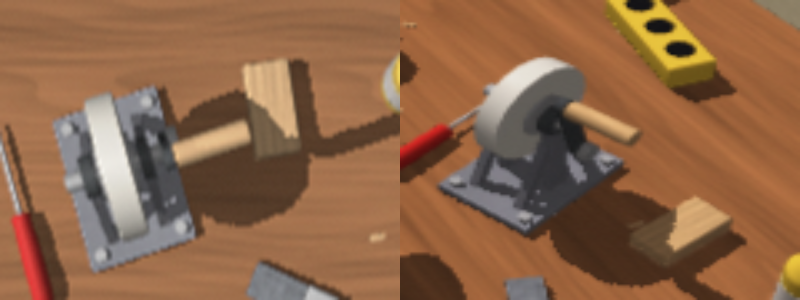

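Local yaw is about 0.28–0.3 and the crank is near the top (triangulated height ≈ 209, expected ≤ 205). I'll move above it and look with the wrist camera.

```bash
m="python3 -m handwheel"
$m '0 0 -.4 0 0 .09 1;0 0 -.8 0 0 .18 1;0 0 -1 0 0 .27 1;0 0 -1 0 0 .27 1;0 0 -1 0 0 .27 1;0 0 -1 0 0 .27 1;0 0 -1 0 0 .27 1;0 0 -1 0 0 .27 1' | tail -3
$m '-.33 .09 0 0 0 0 1;-.67 .18 0 0 0 0 1;-1 .26 0 0 0 0 1' | tail -1
$m '-.33 .09 0 0 0 0 1;-.67 .18 0 0 0 0 1;-1 .26 0 0 0 0 1' | tail -1
$m '-.33 .09 0 0 0 0 1;-.67 .18 0 0 0 0 1;-1 .26 0 0 0 0 1' | tail -1
$m '-.33 .09 0 0 0 0 1;-.67 .18 0 0 0 0 1;-1 .26 0 0 0 0 1' | tail -1
$m '-.33 .09 0 0 0 0 1;-.67 .18 0 0 0 0 1;-1 .26 0 0 0 0 1;-1 .26 0 0 0 0 1;-1 .26 0 0 0 0 1' | tail -1
python3 - <<'E'
from h import *
np.set_printoptions(precision=2,suppress=True)
s=bot.get_obs();print(s["time"],s["tool_pos"],s["tcp_rot"],s["contact_force"])
w=viewer.capture("wrist");print(np.array(w["T"])[:3,3])
r=viewer.recognise("grip",w);print(r)
cv2.imwrite("pics/d.png",cv2.resize(w["frame"][:,:,::-1],(768,576)))
E
```

```text
contact_force: [-0.2, 0.6, -0.5]
grip_width: 91.8
finger_force: 0.0
finger_force: 0.0
finger_force: 0.0
finger_force: 0.0
finger_force: 0.0
finger_force: 0.0
3.5833 [487.79  36.67 326.16] [-3.14 -0.    1.87] [-1.17  0.79 -0.18]
[465.68 108.77 484.2 ]
[{'centre': [285.1, 311.4], 'score': 0.6}, {'centre': [179.8, 244.1], 'score': 0.56}]
```

View pics/d.png

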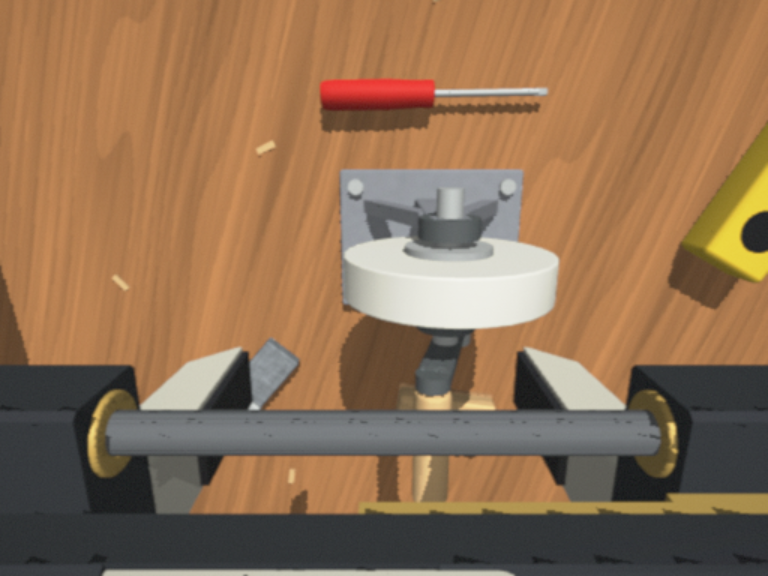

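In the wrist view the base's back edge runs (340,170) to (522,170), dead level, so tool y lies along the stand's x. The handle is at column 433, with its crank end at about (433,390).

```bash
python3 - <<'E'
from h import *
np.set_printoptions(precision=1,suppress=True)
s=bot.get_obs();Rt=R.from_euler("xyz",s["tcp_rot"]).as_matrix();print(Rt)
w=viewer.capture("wrist");k=2/3
def tool(X): return Rt.T@(X-s["tool_pos"])
a,b=[atz(w,np.array(c)*k,14) for c in [(340.5,169.5),(522,169.5)]]
print("back edge",a,b,np.linalg.norm(a-b),"ang",np.degrees(np.arctan2(*(b-a)[1::-1])))
y=np.array([-(b-a)[1],(b-a)[0],0])/np.linalg.norm(b-a); x=(b-a)/np.linalg.norm(b-a)
O=(a+b)/2-65*y; A=O-115*y; A[2]=150; print("origin",O,"axle pt",A, "tool",tool(A))
for z in (150,): print("stub end",tool(atz(w,np.array((450,205))*k,z)))
for z in (195,205): 
    H=atz(w,np.array((432,395))*k,z); print("handle root z",z,H,"local",(H-O)@x,(H-O)@y,"tool",tool(H))
# wheel x extremes at axle height
for c in [(344,262),(558,262)]: print("rim",(atz(w,np.array(c)*k,150)-O)@x)
E
```

```text
[[-0.3  1.  -0. ]
 [ 1.   0.3  0. ]
 [ 0.  -0.  -1. ]]
back edge [431.8  82.9  14. ] [591.5 131.8  14. ] 167.03879916878861 ang 17.0201891169644
origin [530.7  45.2  14. ] axle pt [564.3 -64.7 150. ] tool [-121.5   43.6  176.5]
stub end [ 40.4  44.3 176.6]
handle root z 195 [539.2 -25.3 195. ] local -12.52950013590097 -69.91160328387849 tool [-76.4  31.2 131.6]
handle root z 205 [536.6 -20.6 205. ] local -13.616856631564259 -64.67688414072826 tool [-71.1  30.1 121.6]
rim -71.14883221378302
rim 76.3068557609466
```

```bash
m="python3 -m handwheel"
$m '-.31 .08 0 0 0 0 1;-.63 .16 0 0 0 0 1;-.9 .23 0 0 0 0 1;-.9 .31 0 0 0 0 1' | tail -1
$m '-.33 0 .35 0 0 0 1;-.33 0 .7 0 0 0 1;-.33 0 .7 0 0 0 1;-.33 0 .7 0 0 0 1' | tail -1
$m '0 0 .3 0 0 0 1;0 0 .5 0 0 0 1;0 0 .72 0 0 0 1;0 0 .72 0 0 0 1;0 0 .72 0 0 0 1'
python3 - <<'E'
from h import *
np.set_printoptions(precision=2,suppress=True)
w=viewer.capture("wrist");s=viewer.capture("side")
cv2.imwrite("pics/e.png",np.hstack([cv2.resize(w["frame"][:,:,::-1],(400,300)),cv2.resize(s["frame"][110:230,210:370,::-1],(400,300))]))
E
```

```text
finger_force: 0.0
finger_force: 0.0
time: 4.82
tool_pos: [553.7, -69.4, 186.9]
tcp_rot: [3.14, 0.001, 1.869]
contact_force: [0.3, -1.0, 0.2]
grip_width: 91.8
finger_force: 0.0
```

View pics/e.png

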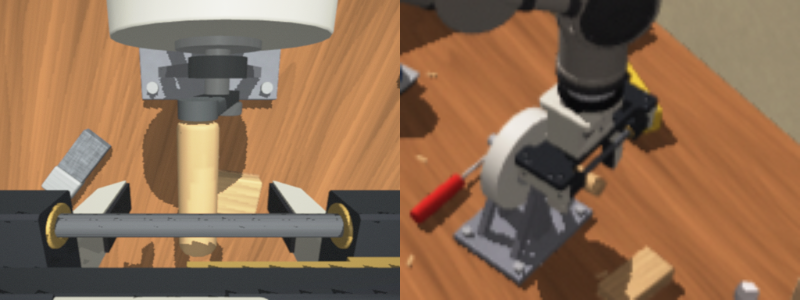

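The handle is centred between the fingers (column 198 of 400), with its free end just visible beyond. Closing now.

```bash
m="python3 -m handwheel"
$m '0 0 0 0 0 0 -1;0 0 0 0 0 0 -1;0 0 0 0 0 0 -1;0 0 0 0 0 0 -1;0 0 0 0 0 0 -1;0 0 0 0 0 0 -1;0 0 0 0 0 0 -1;0 0 0 0 0 0 -1'
```

```text
time: 5.58
tool_pos: [553.0, -70.6, 184.7]
tcp_rot: [-3.142, -0.0, 1.867]
contact_force: [0.2, 0.0, 0.8]
grip_width: 42.9
finger_force: 0.0
```

```bash
m="python3 -m handwheel"
$m '0 0 0 0 0 0 -1;0 0 0 0 0 0 -1;0 0 0 0 0 0 -1;0 0 0 0 0 0 -1;0 0 0 0 0 0 -1;0 0 0 0 0 0 -1;0 0 0 0 0 0 -1;0 0 0 0 0 0 -1'
python3 - <<'E'
from h import *
s=bot.get_obs();Rt=R.from_euler("xyz",s["tcp_rot"]).as_matrix();A=np.array([564.3,-64.7,131.])
print(Rt.T@(A-s["tool_pos"]), s["tool_pos"],Rt.T@s["contact_force"])
E
```

```text
time: 6.25
tool_pos: [553.1, -70.5, 184.7]
tcp_rot: [3.141, -0.0, 1.868]
contact_force: [0.9, -0.6, -0.3]
grip_width: 23.2
finger_force: 30.0
[ 2.28476646 12.4122715  53.69029752] [553.08600031 -70.52076214 184.68703408] [-0.8452092   0.73062624  0.34797956]
```

```bash
cat > tab.py <<'E'
import sys,numpy as np
t0,n,st,k=float(sys.argv[1]),int(sys.argv[2]),float(sys.argv[3]),int(sys.argv[4])
for i in range(n):
    a,b=np.radians(t0+i*st),np.radians(t0+(i+1)*st)
    print("$m '"+";".join("0 %.3f %.3f 0 0 0 -1"%(.55*(np.sin(c)-np.sin(a)),-.55*(np.cos(c)-np.cos(a))) for c in np.linspace(a,b,k+1)[1:])+"'")
E
python3 tab.py -14 4 15 6
```

```text
$m '0 0.023 -0.005 0 0 0 -1;0 0.047 -0.010 0 0 0 -1;0 0.071 -0.013 0 0 0 -1;0 0.095 -0.015 0 0 0 -1;0 0.119 -0.016 0 0 0 -1;0 0.143 -0.016 0 0 0 -1'
$m '0 0.024 0.001 0 0 0 -1;0 0.048 0.003 0 0 0 -1;0 0.072 0.006 0 0 0 -1;0 0.095 0.010 0 0 0 -1;0 0.119 0.015 0 0 0 -1;0 0.142 0.021 0 0 0 -1'
$m '0 0.023 0.007 0 0 0 -1;0 0.046 0.015 0 0 0 -1;0 0.068 0.024 0 0 0 -1;0 0.090 0.034 0 0 0 -1;0 0.111 0.045 0 0 0 -1;0 0.132 0.057 0 0 0 -1'
$m '0 0.020 0.013 0 0 0 -1;0 0.040 0.026 0 0 0 -1;0 0.059 0.041 0 0 0 -1;0 0.078 0.056 0 0 0 -1;0 0.095 0.072 0 0 0 -1;0 0.112 0.089 0 0 0 -1'
```

```bash
m="python3 -m handwheel"
(
$m '0 .023 -.005 0 0 0 -1;0 .047 -.010 0 0 0 -1;0 .071 -.013 0 0 0 -1;0 .095 -.015 0 0 0 -1;0 .119 -.016 0 0 0 -1;0 .143 -.016 0 0 0 -1'
$m '0 .024 .001 0 0 0 -1;0 .048 .003 0 0 0 -1;0 .072 .006 0 0 0 -1;0 .095 .010 0 0 0 -1;0 .119 .015 0 0 0 -1;0 .142 .021 0 0 0 -1'
$m '0 .023 .007 0 0 0 -1;0 .046 .015 0 0 0 -1;0 .068 .024 0 0 0 -1;0 .090 .034 0 0 0 -1;0 .111 .045 0 0 0 -1;0 .132 .057 0 0 0 -1'
) | tee -a log.txt
cat > an.py <<'E'
import re,numpy as np
from scipy.optimize import least_squares
L=open("log.txt").read(); v=lambda k:np.array([[float(x) for x in re.findall(r"[-\d.]+(?:e-?\d+)?",l)] for l in re.findall(k+r": \[(.*?)\]",L)])
P,F=v("tool_pos"),v("contact_force"); a=1.868-np.pi/2; x=np.array([np.cos(a),np.sin(a),0]); y=np.array([-x[1],x[0],0])
A=np.array([564.3,-64.7,131.]); q=np.c_[(P-A)@x,(P[:,2]-A[2])]; f=np.c_[F@x,F[:,2],F@y]; 
if len(q)>8:
    r=least_squares(lambda p:np.hypot(q[:,0]-p[0],q[:,1]-p[1])-p[2],[0,0,55]).x; print("circle",r); c=r[:2]
else: c=np.zeros(2)
th=np.unwrap(np.arctan2(q[:,0]-c[0],q[:,1]-c[1])); ft=f[:,0]*np.cos(th)-f[:,1]*np.sin(th); fr=f[:,0]*np.sin(th)+f[:,1]*np.cos(th)
for z in zip(np.degrees(th),np.hypot(*(q-c).T),ft,fr,f[:,2]): print("th %.1f r %.1f ft %.1f fr %.1f fy %.1f"%z)
if len(q)>12:
    M=np.c_[np.ones(len(th)),np.sin(th),np.cos(th)]; s,res=np.linalg.lstsq(M,ft,rcond=None)[:2]; print(s,np.hypot(s[1],s[2]),"rms",np.sqrt(res/len(th)),np.degrees(np.arctan2(s[1],s[2])))
E
python3 an.py
```

```text
time: 6.75
tool_pos: [567.0, -66.2, 186.4]
tcp_rot: [3.141, 0.0, 1.868]
contact_force: [-0.7, -0.1, 0.5]
grip_width: 23.1
finger_force: 30.0
time: 7.25
tool_pos: [580.6, -62.1, 184.3]
tcp_rot: [3.141, 0.0, 1.868]
contact_force: [-0.5, 0.1, 1.4]
grip_width: 23.0
finger_force: 30.0
time: 7.75
tool_pos: [593.3, -58.2, 178.6]
tcp_rot: [3.141, 0.0, 1.868]
contact_force: [0.3, 0.1, 2.4]
grip_width: 23.2
finger_force: 30.0
th 2.2 r 55.4 ft -0.7 fr 0.5 fy 0.1
th 17.1 r 55.8 ft -0.8 fr 1.2 fy 0.2
th 31.9 r 56.1 ft -1.0 fr 2.2 fy 0.0
```

Forces are small and the circle fits. I'll generate the rest of the turn.

```bash
python3 tab.py 31 23 15 5 | sed 's/0\././g;s/\.000/0/g'
```

```text
$m '0 .024 .015 0 0 0 -1;0 .048 .032 0 0 0 -1;0 .070 .050 0 0 0 -1;0 .092 .069 0 0 0 -1;0 .112 .089 0 0 0 -1'
$m '0 .019 .021 0 0 0 -1;0 .038 .043 0 0 0 -1;0 .055 .067 0 0 0 -1;0 .071 .091 0 0 0 -1;0 .085 .115 0 0 0 -1'
$m '0 .013 .026 0 0 0 -1;0 .025 .052 0 0 0 -1;0 .036 .079 0 0 0 -1;0 .045 .106 0 0 0 -1;0 .053 .134 0 0 0 -1'
$m '0 .006 .028 0 0 0 -1;0 .011 .057 0 0 0 -1;0 .014 .085 0 0 0 -1;0 .016 .114 0 0 0 -1;0 .016 .143 0 0 0 -1'
$m '0 -.001 .029 0 0 0 -1;0 -.004 .057 0 0 0 -1;0 -.008 .086 0 0 0 -1;0 -.014 .114 0 0 0 -1;0 -.021 .142 0 0 0 -1'
$m '0 -.009 .027 0 0 0 -1;0 -.019 .054 0 0 0 -1;0 -.030 .081 0 0 0 -1;0 -.043 .107 0 0 0 -1;0 -.057 .132 0 0 0 -1'
$m '0 -.015 .024 0 0 0 -1;0 -.032 .048 0 0 0 -1;0 -.050 .070 0 0 0 -1;0 -.069 .092 0 0 0 -1;0 -.089 .112 0 0 0 -1'
$m '0 -.021 .019 0 0 0 -1;0 -.043 .038 0 0 0 -1;0 -.067 .055 0 0 0 -1;0 -.091 .071 0 0 0 -1;0 -.115 .085 0 0 0 -1'
$m '0 -.026 .013 0 0 0 -1;0 -.052 .025 0 0 0 -1;0 -.079 .036 0 0 0 -1;0 -.106 .045 0 0 0 -1;0 -.134 .053 0 0 0 -1'
$m '0 -.028 .006 0 0 0 -1;0 -.057 .011 0 0 0 -1;0 -.085 .014 0 0 0 -1;0 -.114 .016 0 
[... 849 characters left out ...]
-.142 0 0 0 -1'
$m '0 .009 -.027 0 0 0 -1;0 .019 -.054 0 0 0 -1;0 .030 -.081 0 0 0 -1;0 .043 -.107 0 0 0 -1;0 .057 -.132 0 0 0 -1'
$m '0 .015 -.024 0 0 0 -1;0 .032 -.048 0 0 0 -1;0 .050 -.070 0 0 0 -1;0 .069 -.092 0 0 0 -1;0 .089 -.112 0 0 0 -1'
$m '0 .021 -.019 0 0 0 -1;0 .043 -.038 0 0 0 -1;0 .067 -.055 0 0 0 -1;0 .091 -.071 0 0 0 -1;0 .115 -.085 0 0 0 -1'
$m '0 .026 -.013 0 0 0 -1;0 .052 -.025 0 0 0 -1;0 .079 -.036 0 0 0 -1;0 .106 -.045 0 0 0 -1;0 .134 -.053 0 0 0 -1'
$m '0 .028 -.006 0 0 0 -1;0 .057 -.011 0 0 0 -1;0 .085 -.014 0 0 0 -1;0 .114 -.016 0 0 0 -1;0 .143 -.016 0 0 0 -1'
$m '0 .029 .001 0 0 0 -1;0 .057 .004 0 0 0 -1;0 .086 .008 0 0 0 -1;0 .114 .014 0 0 0 -1;0 .142 .021 0 0 0 -1'
```

```bash
m="python3 -m handwheel"
(
$m '0 .024 .015 0 0 0 -1;0 .048 .032 0 0 0 -1;0 .070 .050 0 0 0 -1;0 .092 .069 0 0 0 -1;0 .112 .089 0 0 0 -1'
$m '0 .019 .021 0 0 0 -1;0 .038 .043 0 0 0 -1;0 .055 .067 0 0 0 -1;0 .071 .091 0 0 0 -1;0 .085 .115 0 0 0 -1'
$m '0 .013 .026 0 0 0 -1;0 .025 .052 0 0 0 -1;0 .036 .079 0 0 0 -1;0 .045 .106 0 0 0 -1;0 .053 .134 0 0 0 -1'
$m '0 .006 .028 0 0 0 -1;0 .011 .057 0 0 0 -1;0 .014 .085 0 0 0 -1;0 .016 .114 0 0 0 -1;0 .016 .143 0 0 0 -1'
$m '0 -.001 .029 0 0 0 -1;0 -.004 .057 0 0 0 -1;0 -.008 .086 0 0 0 -1;0 -.014 .114 0 0 0 -1;0 -.021 .142 0 0 0 -1'
$m '0 -.009 .027 0 0 0 -1;0 -.019 .054 0 0 0 -1;0 -.030 .081 0 0 0 -1;0 -.043 .107 0 0 0 -1;0 -.057 .132 0 0 0 -1'
) >> log.txt; python3 an.py
```

```text
circle [ 1.26798347  0.46341628 54.9685478 ]
th 0.9 r 54.9 ft -0.7 fr 0.5 fy 0.1
th 15.9 r 54.9 ft -0.8 fr 1.2 fy 0.2
th 31.0 r 55.0 ft -1.0 fr 2.2 fy 0.0
th 46.1 r 55.0 ft -0.8 fr 2.9 fy -0.2
th 61.1 r 55.0 ft -1.3 fr 4.1 fy 0.2
th 76.2 r 54.9 ft -2.9 fr 4.6 fy 0.8
th 91.3 r 54.9 ft -2.8 fr 5.9 fy 0.9
th 106.3 r 54.9 ft -4.9 fr 4.7 fy 0.3
th 121.4 r 55.0 ft -5.8 fr 2.5 fy 0.8
```

```bash
m="python3 -m handwheel"
(
$m '0 -.015 .024 0 0 0 -1;0 -.032 .048 0 0 0 -1;0 -.050 .070 0 0 0 -1;0 -.069 .092 0 0 0 -1;0 -.089 .112 0 0 0 -1'
$m '0 -.021 .019 0 0 0 -1;0 -.043 .038 0 0 0 -1;0 -.067 .055 0 0 0 -1;0 -.091 .071 0 0 0 -1;0 -.115 .085 0 0 0 -1'
$m '0 -.026 .013 0 0 0 -1;0 -.052 .025 0 0 0 -1;0 -.079 .036 0 0 0 -1;0 -.106 .045 0 0 0 -1;0 -.134 .053 0 0 0 -1'
$m '0 -.028 .006 0 0 0 -1;0 -.057 .011 0 0 0 -1;0 -.085 .014 0 0 0 -1;0 -.114 .016 0 0 0 -1;0 -.143 .016 0 0 0 -1'
$m '0 -.029 -.001 0 0 0 -1;0 -.057 -.004 0 0 0 -1;0 -.086 -.008 0 0 0 -1;0 -.114 -.014 0 0 0 -1;0 -.142 -.021 0 0 0 -1'
$m '0 -.027 -.009 0 0 0 -1;0 -.054 -.019 0 0 0 -1;0 -.081 -.030 0 0 0 -1;0 -.107 -.043 0 0 0 -1;0 -.132 -.057 0 0 0 -1'
) >> log.txt; python3 an.py|tail -9
```

```text
th 106.3 r 55.0 ft -4.9 fr 4.7 fy 0.3
th 121.3 r 55.0 ft -5.8 fr 2.5 fy 0.8
th 136.0 r 55.0 ft -7.4 fr 1.3 fy 1.4
th 150.6 r 55.1 ft -7.5 fr 0.4 fy 1.6
th 165.3 r 55.0 ft -8.7 fr -0.8 fy 1.6
th 180.2 r 55.0 ft -8.6 fr -1.1 fy 0.5
th 195.2 r 55.0 ft -8.7 fr -2.4 fy 2.2
th 210.3 r 55.0 ft -9.0 fr -3.4 fy 1.4
[-4.80953251  1.3333787   4.03489956] 4.249507409442662 rms [0.34119239] 18.286728620716296
```

```bash
m="python3 -m handwheel"
(
$m '0 -.024 -.015 0 0 0 -1;0 -.048 -.032 0 0 0 -1;0 -.070 -.050 0 0 0 -1;0 -.092 -.069 0 0 0 -1;0 -.112 -.089 0 0 0 -1'
$m '0 -.019 -.021 0 0 0 -1;0 -.038 -.043 0 0 0 -1;0 -.055 -.067 0 0 0 -1;0 -.071 -.091 0 0 0 -1;0 -.085 -.115 0 0 0 -1'
$m '0 -.013 -.026 0 0 0 -1;0 -.025 -.052 0 0 0 -1;0 -.036 -.079 0 0 0 -1;0 -.045 -.106 0 0 0 -1;0 -.053 -.134 0 0 0 -1'
$m '0 -.006 -.028 0 0 0 -1;0 -.011 -.057 0 0 0 -1;0 -.014 -.085 0 0 0 -1;0 -.016 -.114 0 0 0 -1;0 -.016 -.143 0 0 0 -1'
$m '0 .001 -.029 0 0 0 -1;0 .004 -.057 0 0 0 -1;0 .008 -.086 0 0 0 -1;0 .014 -.114 0 0 0 -1;0 .021 -.142 0 0 0 -1'
$m '0 .009 -.027 0 0 0 -1;0 .019 -.054 0 0 0 -1;0 .030 -.081 0 0 0 -1;0 .043 -.107 0 0 0 -1;0 .057 -.132 0 0 0 -1'
$m '0 .015 -.024 0 0 0 -1;0 .032 -.048 0 0 0 -1;0 .050 -.070 0 0 0 -1;0 .069 -.092 0 0 0 -1;0 .089 -.112 0 0 0 -1'
$m '0 .021 -.019 0 0 0 -1;0 .043 -.038 0 0 0 -1;0 .067 -.055 0 0 0 -1;0 .091 -.071 0 0 0 -1;0 .115 -.085 0 0 0 -1'
$m '0 .026 -.013 0 0 0 -1;0 .052 -.025 0 0 0 -1;0 .079 -.036 0 0 0 -1;0 .106 -.045 0 0 0 -1;0 .134 -.053 0 0 0 -1'
$m '0 .028 -.006 0 0 0 -1;0 .057 -.011 0 0 0 -1;0 .085 -.014 0 0 0 -1;0 .114 -.016 0 0 0 -1;0 .143 -.016 0 0 0 -1'
) >> log.txt; python3 an.py;grep time log.txt|tail -1; grep grip_w log.txt|tail -1
```

```text
circle [ 1.15681471  0.46408241 55.07622148]
th 1.0 r 54.9 ft -0.7 fr 0.5 fy 0.1
th 16.0 r 55.0 ft -0.8 fr 1.2 fy 0.2
th 31.1 r 55.1 ft -1.0 fr 2.2 fy 0.0
th 46.2 r 55.1 ft -0.8 fr 2.9 fy -0.2
th 61.2 r 55.1 ft -1.3 fr 4.1 fy 0.2
th 76.2 r 55.1 ft -2.9 fr 4.6 fy 0.8
th 91.3 r 55.0 ft -2.8 fr 5.9 fy 0.9
th 106.3 r 55.0 ft -4.9 fr 4.7 fy 0.3
th 121.3 r 55.1 ft -5.8 fr 2.5 fy 0.8
th 136.0 r 55.1 ft -7.4 fr 1.3 fy 1.4
th 150.6 r 55.2 ft -7.5 fr 0.4 fy 1.6
th 165.3 r 55.1 ft -8.7 fr -0.8 fy 1.6
th 180.2 r 55.1 ft -8.6 fr -1.1 fy 0.5
th 195.2 r 55.1 ft -8.7 fr -2.4 fy 2.2
th 210.2 r 55.0 ft -9.0 fr -3.4 fy 1.4
th 225.2 r 55.0 ft -9.2 fr -4.0 fy 0.6
th 240.0 r 55.0 ft -8.0 fr -5.8 fy 0.2
th 254.9 r 55.1 ft -7.9 fr -7.4 fy -0.8
th 269.7 r 55.1 ft -6.9 fr -7.5 fy -0.5
th 284.2 r 55.1 ft -6.4 fr -8.2 fy -2.2
th 298.6 r 55.1 ft -4.4 fr -8.5 fy -2.0
th 315.2 r 55.2 ft -3.6 fr -7.6 fy -2.7
th 330.6 r 55.1 ft -2.8 fr -8.5 fy -2.3
th 345.7 r 55.2 ft -2.5 fr -5.8 fy -1.1
th 360.9 r 55.1 ft -1.7 fr -3.1 fy -1.6
[-5.10303769  1.72320971  3.80607956] 4.178001119716554 rms [0.39547783] 24.358730075722484
time: 16.92
grip_width: 23.1
```

One full forward turn is done. The fit gives a drag of 5.1 N and a pull of 4.2 N, so the heavy side is down at a handle angle of about 114°. I'll turn back one turn so the drag cancels and the estimate improves.

```bash
python3 tab.py 361 24 -15 4 | sed 's/0\././g;s/\.000/0/g'
```

```text
$m '0 -.036 .001 0 0 0 -1;0 -.072 .003 0 0 0 -1;0 -.107 .009 0 0 0 -1;0 -.143 .016 0 0 0 -1'
$m '0 -.035 .010 0 0 0 -1;0 -.069 .022 0 0 0 -1;0 -.102 .036 0 0 0 -1;0 -.134 .053 0 0 0 -1'
$m '0 -.031 .018 0 0 0 -1;0 -.061 .039 0 0 0 -1;0 -.089 .061 0 0 0 -1;0 -.115 .085 0 0 0 -1'
$m '0 -.025 .026 0 0 0 -1;0 -.048 .053 0 0 0 -1;0 -.070 .082 0 0 0 -1;0 -.089 .112 0 0 0 -1'
$m '0 -.018 .031 0 0 0 -1;0 -.033 .064 0 0 0 -1;0 -.046 .097 0 0 0 -1;0 -.057 .132 0 0 0 -1'
$m '0 -.009 .035 0 0 0 -1;0 -.015 .070 0 0 0 -1;0 -.019 .106 0 0 0 -1;0 -.021 .142 0 0 0 -1'
$m '0 .001 .036 0 0 0 -1;0 .003 .072 0 0 0 -1;0 .009 .107 0 0 0 -1;0 .016 .143 0 0 0 -1'
$m '0 .010 .035 0 0 0 -1;0 .022 .069 0 0 0 -1;0 .036 .102 0 0 0 -1;0 .053 .134 0 0 0 -1'
$m '0 .018 .031 0 0 0 -1;0 .039 .061 0 0 0 -1;0 .061 .089 0 0 0 -1;0 .085 .115 0 0 0 -1'
$m '0 .026 .025 0 0 0 -1;0 .053 .048 0 0 0 -1;0 .082 .070 0 0 0 -1;0 .112 .089 0 0 0 -1'
$m '0 .031 .018 0 0 0 -1;0 .064 .033 0 0 0 -1;0 .097 .046 0 0 0 -1;0 .132 .057 0 0 0 -1'
$m '0 .035 .009 0 0 0 -1;0 .070 .015 0 0 0 -1;0 .106 .019 0 0 0 -1;0 .142 .021 0 0 0 -1'
$m '0 .0
[... 431 characters left out ...]
-1;0 .057 -.132 0 0 0 -1'
$m '0 .009 -.035 0 0 0 -1;0 .015 -.070 0 0 0 -1;0 .019 -.106 0 0 0 -1;0 .021 -.142 0 0 0 -1'
$m '0 -.001 -.036 0 0 0 -1;0 -.003 -.072 0 0 0 -1;0 -.009 -.107 0 0 0 -1;0 -.016 -.143 0 0 0 -1'
$m '0 -.010 -.035 0 0 0 -1;0 -.022 -.069 0 0 0 -1;0 -.036 -.102 0 0 0 -1;0 -.053 -.134 0 0 0 -1'
$m '0 -.018 -.031 0 0 0 -1;0 -.039 -.061 0 0 0 -1;0 -.061 -.089 0 0 0 -1;0 -.085 -.115 0 0 0 -1'
$m '0 -.026 -.025 0 0 0 -1;0 -.053 -.048 0 0 0 -1;0 -.082 -.070 0 0 0 -1;0 -.112 -.089 0 0 0 -1'
$m '0 -.031 -.018 0 0 0 -1;0 -.064 -.033 0 0 0 -1;0 -.097 -.046 0 0 0 -1;0 -.132 -.057 0 0 0 -1'
$m '0 -.035 -.009 0 0 0 -1;0 -.070 -.015 0 0 0 -1;0 -.106 -.019 0 0 0 -1;0 -.142 -.021 0 0 0 -1'
```

```bash
m="python3 -m handwheel"
(
$m '0 -.036 .001 0 0 0 -1;0 -.072 .003 0 0 0 -1;0 -.107 .009 0 0 0 -1;0 -.143 .016 0 0 0 -1'
$m '0 -.035 .010 0 0 0 -1;0 -.069 .022 0 0 0 -1;0 -.102 .036 0 0 0 -1;0 -.134 .053 0 0 0 -1'
$m '0 -.031 .018 0 0 0 -1;0 -.061 .039 0 0 0 -1;0 -.089 .061 0 0 0 -1;0 -.115 .085 0 0 0 -1'
$m '0 -.025 .026 0 0 0 -1;0 -.048 .053 0 0 0 -1;0 -.070 .082 0 0 0 -1;0 -.089 .112 0 0 0 -1'
$m '0 -.018 .031 0 0 0 -1;0 -.033 .064 0 0 0 -1;0 -.046 .097 0 0 0 -1;0 -.057 .132 0 0 0 -1'
$m '0 -.009 .035 0 0 0 -1;0 -.015 .070 0 0 0 -1;0 -.019 .106 0 0 0 -1;0 -.021 .142 0 0 0 -1'
$m '0 .001 .036 0 0 0 -1;0 .003 .072 0 0 0 -1;0 .009 .107 0 0 0 -1;0 .016 .143 0 0 0 -1'
$m '0 .010 .035 0 0 0 -1;0 .022 .069 0 0 0 -1;0 .036 .102 0 0 0 -1;0 .053 .134 0 0 0 -1'
$m '0 .018 .031 0 0 0 -1;0 .039 .061 0 0 0 -1;0 .061 .089 0 0 0 -1;0 .085 .115 0 0 0 -1'
$m '0 .026 .025 0 0 0 -1;0 .053 .048 0 0 0 -1;0 .082 .070 0 0 0 -1;0 .112 .089 0 0 0 -1'
$m '0 .031 .018 0 0 0 -1;0 .064 .033 0 0 0 -1;0 .097 .046 0 0 0 -1;0 .132 .057 0 0 0 -1'
$m '0 .035 .009 0 0 0 -1;0 .070 .015 0 0 0 -1;0 .106 .019 0 0 0 -1;0 .142 .021 0 0 0 -1'
) >> log.txt; python3 an.py|tail -14;grep time log.txt|tail -1; grep grip_w log.txt|tail -1
```

```text
th 360.9 r 55.2 ft -1.7 fr -3.1 fy -1.6
th 348.6 r 55.2 ft 8.5 fr -7.0 fy -0.3
th 334.2 r 55.1 ft 7.7 fr -4.6 fy 1.0
th 319.3 r 54.8 ft 6.4 fr -1.3 fy 1.7
th 302.1 r 54.9 ft 5.2 fr -2.3 fy 1.5
th 285.9 r 54.9 ft 4.7 fr -5.1 fy 1.8
th 270.8 r 55.0 ft 3.8 fr -5.6 fy 1.4
th 255.8 r 55.0 ft 3.4 fr -6.2 fy 1.9
th 240.7 r 55.0 ft 2.0 fr -6.0 fy 1.4
th 225.9 r 55.1 ft 0.6 fr -6.7 fy 2.1
th 211.2 r 55.2 ft 0.2 fr -7.9 fy 2.2
th 196.6 r 55.2 ft 1.1 fr -7.1 fy 1.8
th 182.4 r 55.3 ft 1.5 fr -7.5 fy 1.2
[-2.43305497 -1.44865148  3.39493315] 3.6910922756109157 rms [4.28960013] -23.108420991302122
time: 20.92
grip_width: 22.8
```

```bash
m="python3 -m handwheel"
(
$m '0 .036 -.001 0 0 0 -1;0 .072 -.003 0 0 0 -1;0 .107 -.009 0 0 0 -1;0 .143 -.016 0 0 0 -1'
$m '0 .035 -.010 0 0 0 -1;0 .069 -.022 0 0 0 -1;0 .102 -.036 0 0 0 -1;0 .134 -.053 0 0 0 -1'
$m '0 .031 -.018 0 0 0 -1;0 .061 -.039 0 0 0 -1;0 .089 -.061 0 0 0 -1;0 .115 -.085 0 0 0 -1'
$m '0 .025 -.026 0 0 0 -1;0 .048 -.053 0 0 0 -1;0 .070 -.082 0 0 0 -1;0 .089 -.112 0 0 0 -1'
$m '0 .018 -.031 0 0 0 -1;0 .033 -.064 0 0 0 -1;0 .046 -.097 0 0 0 -1;0 .057 -.132 0 0 0 -1'
$m '0 .009 -.035 0 0 0 -1;0 .015 -.070 0 0 0 -1;0 .019 -.106 0 0 0 -1;0 .021 -.142 0 0 0 -1'
$m '0 -.001 -.036 0 0 0 -1;0 -.003 -.072 0 0 0 -1;0 -.009 -.107 0 0 0 -1;0 -.016 -.143 0 0 0 -1'
$m '0 -.010 -.035 0 0 0 -1;0 -.022 -.069 0 0 0 -1;0 -.036 -.102 0 0 0 -1;0 -.053 -.134 0 0 0 -1'
$m '0 -.018 -.031 0 0 0 -1;0 -.039 -.061 0 0 0 -1;0 -.061 -.089 0 0 0 -1;0 -.085 -.115 0 0 0 -1'
$m '0 -.026 -.025 0 0 0 -1;0 -.053 -.048 0 0 0 -1;0 -.082 -.070 0 0 0 -1;0 -.112 -.089 0 0 0 -1'
$m '0 -.031 -.018 0 0 0 -1;0 -.064 -.033 0 0 0 -1;0 -.097 -.046 0 0 0 -1;0 -.132 -.057 0 0 0 -1'
$m '0 -.035 -.009 0 0 0 -1;0 -.070 -.015 0 0 0 -1;0 -.106 -.019 0 0 0 -1;0 -.142 -.021 0 0 0 -1'
) >> log.txt
cat >> an.py <<'E'
d=np.sign(np.diff(th,prepend=th[0]-1)); 
for nm,w in (("fwd",d>0),("rev",d<0),("all",d!=0)):
    k=np.c_[d,np.sin(th),np.cos(th)][w]; s,res=np.linalg.lstsq(k,ft[w],rcond=None)[:2]
    print(nm,s,"amp",np.hypot(s[1],s[2]),"rms",np.sqrt(res/w.sum()),"down at",90+np.degrees(np.arctan2(s[1],s[2])))
E
python3 an.py|tail -16;grep time log.txt|tail -1; grep grip_w log.txt|tail -1
```

```text
th 168.2 r 55.2 ft 1.9 fr -5.4 fy -0.7
th 151.9 r 55.1 ft 1.9 fr -1.1 fy -0.9
th 136.5 r 55.1 ft 4.5 fr 0.4 fy -1.2
th 121.1 r 55.1 ft 4.5 fr 2.5 fy -1.9
th 105.7 r 55.1 ft 5.1 fr 3.4 fy -1.5
th 90.6 r 55.1 ft 7.3 fr 4.1 fy -1.1
th 75.5 r 55.1 ft 7.5 fr 2.4 fy -1.2
th 60.5 r 55.1 ft 9.3 fr 1.0 fy -1.4
th 45.5 r 55.2 ft 9.3 fr -1.2 fy -1.5
th 30.7 r 55.2 ft 9.0 fr -3.7 fy -1.2
th 16.1 r 55.3 ft 8.9 fr -6.9 fy -1.3
th 1.6 r 55.3 ft 9.5 fr -8.4 fy -1.7
[-0.08172258  1.7494824   3.66697793] 4.062931922552139 rms [5.13917008] 25.505392326600237
fwd [-5.10196681  1.72318833  3.80469095] amp 4.176727338536595 rms [0.39615087] down at 114.36631951662754
rev [-5.14236608  1.76697797  3.82164944] amp 4.210370001373786 rms [0.48249976] down at 114.81393473809668
all [-5.12196204  1.74499926  3.81377691] amp 4.194033466991796 rms [0.44132906] down at 114.5865336811271
time: 24.92
grip_width: 23.1
```

Both directions agree: the heavy side is down at 114.5°. Turning there and holding.

```bash
m="python3 -m handwheel"
(
$m '0 .029 .001 0 0 0 -1;0 .057 .004 0 0 0 -1;0 .086 .008 0 0 0 -1;0 .114 .014 0 0 0 -1;0 .142 .021 0 0 0 -1'
$m '0 .023 .007 0 0 0 -1;0 .046 .015 0 0 0 -1;0 .068 .024 0 0 0 -1;0 .090 .034 0 0 0 -1;0 .111 .045 0 0 0 -1;0 .132 .057 0 0 0 -1'
$m '0 .024 .015 0 0 0 -1;0 .048 .032 0 0 0 -1;0 .070 .050 0 0 0 -1;0 .092 .069 0 0 0 -1;0 .112 .089 0 0 0 -1'
$m '0 .019 .021 0 0 0 -1;0 .038 .043 0 0 0 -1;0 .055 .067 0 0 0 -1;0 .071 .091 0 0 0 -1;0 .085 .115 0 0 0 -1'
$m '0 .013 .026 0 0 0 -1;0 .025 .052 0 0 0 -1;0 .036 .079 0 0 0 -1;0 .045 .106 0 0 0 -1;0 .053 .134 0 0 0 -1'
$m '0 .006 .028 0 0 0 -1;0 .011 .057 0 0 0 -1;0 .014 .085 0 0 0 -1;0 .016 .114 0 0 0 -1;0 .016 .143 0 0 0 -1'
$m '0 -.001 .029 0 0 0 -1;0 -.004 .057 0 0 0 -1;0 -.008 .086 0 0 0 -1;0 -.014 .114 0 0 0 -1;0 -.021 .142 0 0 0 -1'
$m '0 -.008 .026 0 0 0 -1;0 -.017 .051 0 0 0 -1;0 -.028 .077 0 0 0 -1;0 -.028 .077 0 0 0 -1;0 -.028 .077 0 0 0 -1;0 -.028 .077 0 0 0 -1;0 -.028 .077 0 0 0 -1'
) >> log.txt;python3 an.py|tail -12;grep time log.txt|tail -1; grep grip_w log.txt|tail -1
```

```text
th 15.8 r 55.1 ft -0.3 fr -2.6 fy -0.3
th 31.0 r 55.1 ft -0.3 fr -0.4 fy -0.6
th 46.2 r 55.1 ft -1.6 fr 1.2 fy -0.2
th 61.1 r 55.1 ft -1.3 fr 1.4 fy 0.8
th 76.2 r 55.0 ft -3.1 fr 4.2 fy 0.9
th 91.2 r 55.0 ft -3.2 fr 4.6 fy 0.7
th 106.2 r 55.1 ft -3.9 fr 4.3 fy 1.2
th 115.5 r 55.0 ft -2.3 fr 4.4 fy -0.5
[-0.59358564  0.92427509  3.31689524] 3.4432656706045806 rms [4.98057278] 15.57085163328279
fwd [-4.99285258  1.88547238  3.74023334] amp 4.1885978047516055 rms [0.62590621] down at 116.7529264927027
rev [-5.14217982  1.76728719  3.82266118] amp 4.2114181126388655 rms [0.48255038] down at 114.81197651285649
all [-5.05435776  1.84934528  3.78497266] amp 4.212611536680442 rms [0.57706836] down at 116.04022798183523
time: 28.5
grip_width: 23.2
```

The wheel is at 115.5°, within about 1° of the estimate, and still and gripped. One last look, then I'll hand in.

```bash
python3 - <<'E'
from h import *
t=viewer.capture("top");s=viewer.capture("side");o=bot.get_obs()
print(o["time"],o["tool_pos"],abs(o["dq"]).max(),o["contact_force"],o["grip_width"],o["finger_force"])
cv2.imwrite("pics/f.png",np.hstack([cv2.resize(x["frame"][:,:,::-1],(400,300)) for x in (t,s)]))
E
```

```text
28.6 [613.61124306 -51.97454767 107.85377816] 0.0015544914183773437 [ 4.71076291e+00  1.94367279e+00 -3.64291553e-03] 23.43098874492649 30.00157982110977
```

View pics/f.png

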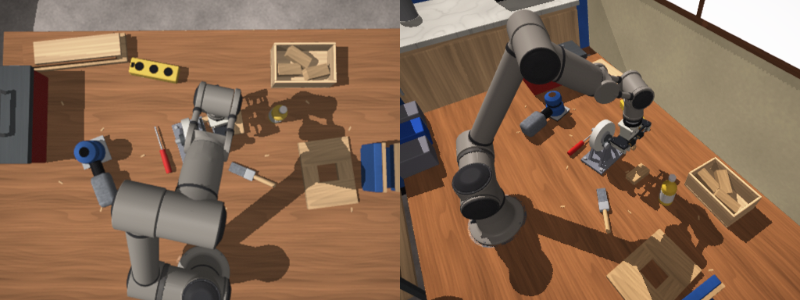

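The gripper holds the handle at the stand (about (625,125) in the side half), and the other things are where they were.

```bash
python3 -c "
from plant import bot
print(bot.close_job())"
```

```text
the job is handed in; nothing more can be done
None
```

I turned the wheel a full turn forward and a full turn back; both put the heavy side straight down at a handle angle of about 114.5°. I handed the job in at about 29 s with the handle held still at 115.5° and, as far as the final pictures show, nothing else on the bench moved.

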